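# Lock the test kiln's lid open with its safety pin

## Task

Lift the lid of the small kiln and swing it gently all the way over until it rests on its stop, never letting it slam. Then take the lid safety pin from the white brush rest and slide it tip first through the brass bushing in the kiln's side bracket and on through the brass bushing of the lid arm behind it, until its collar is home against the bracket bushing and the pin spans both. Finish still gripping the pin there, so that I can fit the clip, and leave everything else on the table where it stands.

Things in the scene. Friction and masses are not known exactly. Their poses are not given: they have to be found in the camera images.
- kiln: Bench-top test kiln, fixed. Case 160 (x) x 220 (y) x 115 mm high, 156 mm with the lid shut; origin under its centre on the table, z up. Its front, with the lid handle, faces its own -x; the hinge runs along y at the back. Lock bracket on its +y side: a steel plate at y 174 to 180, x -14 to 134, z 90 to 140 mm (158 at its rear end) with the outer bushing. The pin goes in along the kiln's -y.
- lid (a joint): Lid angle in rad: 0 shut, 1.78 open and resting on its stop (12 degrees past upright, where its weight keeps it). It balances at about 1.3: let go below that it falls shut, above it falls back onto the stop, so guide it all the way. Lid 0.8 kg, 160 x 218 x 41 mm thick, free-swinging hinge.
- lid_handle (a point): Middle of the lid's wooden bar handle: round bar 14 mm across, 100 mm long along the kiln's y, on a stand-off at each end, 42 mm in front of the lid's front face; 135 mm above the table while the lid is shut. It may turn between the fingers, so the lid can be swung with the gripper pointing down throughout.
- lid_hinge (a point): Middle of the lid's hinge axis (along the kiln's y), 115 mm above the table, 209 mm behind and 20 mm below the handle while the lid is shut. The handle goes on an arc about it, up and back.
- bush_outer (a point): Centre of the outer mouth (+y end) of the bracket's brass bushing, 115 mm above the table, 80 mm off the kiln's case, 55 mm in front of the hinge axis. Bushing axis along the kiln's y, bore 16 mm, outside 29 mm, 22 mm long. The axes of this point are those of the kiln.
- bush_inner (a point): Centre of the lid arm's brass bushing, bore 16 mm, outside 29 mm, 16 mm long, axis along the kiln's y; it moves with the lid (axes of this point are those of the lid). With the lid on its stop it lies in line with bush_outer, 52 mm further in along the kiln's -y; 20 mm further in is the case.
- rest: White ceramic brush rest, fixed, 70 (x) x 114 (y) x 42 mm high with three notches along its x; origin under its centre.
- pin: Lid safety pin, 0.1 kg, level in the rest's middle notch, axis 36 mm above the table. Origin on its axis at the collar's front face; +x runs along the rod to the tip. Steel rod 12 mm across, 72 long, last 10 tapering to 5; collar 26 across, x -5 to 0; round wooden handle 20 across, x -65 to -5, free all round: grip it near x = -35 mm. The rest carries the rod at x = 7 and 55 mm.
- pin_tip (a point): Tip of the pin, on its axis 72 mm from the collar's front face.
- jar_pink: Bystander, to be left alone: pink screw-top glaze jar, 68 mm across, 80 mm tall; origin under its centre.
- jar_yellow: Bystander, to be left alone: cream glaze jar with a yellow cap, 64 mm across, 85 mm tall; origin under its centre.
- jar_teal: Bystander, to be left alone: teal glaze jar with a black cap, 68 mm across, 75 mm tall; origin under its centre.
- brush_jar: Bystander, to be left alone: blue pot of paint brushes, 72 mm across, 100 mm tall, the brushes reaching 230 mm high and 60 mm out from its axis; origin under its centre.
- bowl: Bystander, to be left alone: white bowl, 110 mm across, 50 mm tall; origin under its centre.
- test_tiles: Bystander, to be left alone: stack of four test tiles, 60 x 45 x 28 mm; origin under its centre.
- brush: Bystander, to be left alone: flat paint brush lying along its x axis, 200 x 42 mm, 20 mm thick; origin under its centre, at its own middle.
There are look-alikes about, which are no part of the job. What is meant by the pin is not green, and is the smaller of those in its own colour.

How it is judged:
By the outcome, as a careful person would: the job done as asked, in the order asked, and still so for the second after the job is handed in, while the arm keeps its last pose, push and grip.
It also fails if it takes over 69 s, if anything falls off the work surface, if the arm or the gripper's body presses on something with over 40 N, if the wrist force passes 120 N, or if a joint passes its speed limit or range.

## Robot

A 6-joint arm with a two-finger parallel gripper is mounted at the origin on the work surface. World frame = base frame: x ahead of the robot, y to its left, z up, the work surface at z = 0. Lengths are in m, angles in degrees, forces in N, time in s.
With the tool pointing down it reaches from about 0.25 to 0.85 m from the base axis. Payload 12.5 kg.
Tool frame: the origin (TCP) lies between the finger pads; the fingertips stand 22 mm ahead of it and the grasp point (between the pads) lies 3 mm ahead of it; z points along the fingers, y is the line along which they close (so a half turn about z gives the same grasp; the last joint's range is limited). The gripper opens to 93 mm and grips with 3 to 60 N. Pads are 15 mm wide; open, the fingers measure 128 mm over their backs; the gripper's body (75 mm by 188 mm) begins 65 mm behind the grasp point.
Start: joints at [61.902, 20.094, 94.641, -0, 65.266, -4.847], TCP at [0.217, 0.505, 0.241] pointing down, gripper open.
Joint ranges: [-157.81, 157.81], [-45, 120.19], [0.68, 151.7], [-89.99, 269.99], [4.06, 180], [-164.3, 164.3]. Speed limits (degrees/s): [127.2, 127.2, 159.86, 180, 180, 180].

## Interface

Orientations are given as [roll, pitch, yaw] about the fixed x, y, z axes, in that order (R = Rz(yaw) Ry(pitch) Rx(roll)).
In Python, from rig import * gives the robot as it stands.
- The arm moves only by the shell command python3 -m jog 'ROWS' [OPENING]. ROWS is JSON, a list of rows, each a list of 4 numbers: the shift along the tool's x, y, z in units of 25 mm (1.0 is 25 mm), then the turn about the tool's z in degrees. In form: [[dx, dy, dz, spin], ...]. A call has 1 to 12 rows; each row shifts and turns the commanded pose from where the row before left it, along the tool's axes as they then stand; what a row does not reach is not made up. A row lasts 1/10 s, in which the tool goes at most 50 mm and 8.59 degrees, less where a joint would pass 70% of its speed; a pose out of reach is approached as far as the arm can. A call is refused whole if a number of a shift passes 1 or a number of a turn 8.59, either way. A call with a gripper value outside its range is refused whole. OPENING is the opening, from -1 (shut) to 1 (fully open), set as the call begins (- or left out, the last holds). The fingers move at their own pace and stop on an object; the grip force is fixed at half the most. Time passes only in rows, so rows that do not move let the fingers close. It gives the time, the measured TCP pose, the force, the opening and the grip force at its end, in the units of the state.
- sense(): the state, without advancing time (a new reading comes with each control period).
- capture(name): name is "scene" or "side" or "wrist"; returns a dict with "image" (420x560x3 uint8, red, green, blue), "K" (3x3 intrinsics, pixels), "k1" (the pictures are not rectified: a ray, as slopes to the right and down, at radius r is drawn at 1 + k1 r^2 times it, then the intrinsics apply), "view" (4x4, takes a point from world to camera coordinates). Camera axes: x right, y down, z forward; pixel columns grow to the right and rows downward; lengths in m; the calibration is good to about 2 mm. A picture is of the moment at which its call begins. There is no depth.
- sign_off(): hands the job in; it is judged then, once.
The state is a dict: "time": time; "joints": joint angles; "joint_vel": joint speeds; "effort": joint torques, N m; "tool_pos": TCP position; "orientation": TCP orientation; "contact_force": force on the tool from outside, world axes, zero at the start; "wrist_torque": the same for the moment, N m; "grip_width": finger opening in m; "gripper_force": force on a finger pad.
Only numpy, scipy, OpenCV 4.12 (cv2) and the standard library are available. Lean on these libraries where they do the work, as an engineer would, in place of code of your own. Each camera call takes 0.05 s, during which the arm holds its last target. There are 200 camera calls.

## Working session

There is one attempt and no reset: what is moved stays moved. The work goes in short steps, Python scripts to look and compute and a shell command to move; the robot and the scene stay as the last step left them, time stands still between calls to the robot, and variables do not carry over. Pictures are saved under pics/ and viewed, at most 10 in all, crops included, and the job is handed in when it is done.

```bash
mkdir -p pics; python3 - <<'E'
from rig import *
import cv2
for n in ["scene","side"]:
    c=capture(n); cv2.imwrite(f"pics/{n}0.png",cv2.cvtColor(c["image"],cv2.COLOR_RGB2BGR)); print(n,c["K"],c["k1"],c["view"])
s=sense(); print(s["tool_pos"],s["orientation"],s["time"])
E
```

```text
scene [[542.93870814   0.         286.91858879]
 [  0.         542.93870814 210.93896176]
 [  0.           0.           1.        ]] -0.21800597721367235 [[ 0.32999175  0.94380473  0.01838713 -0.1735816 ]
 [ 0.69030478 -0.22798057 -0.68666162 -0.28248222]
 [-0.64388257  0.23928539 -0.72674462  1.89386188]
 [ 0.          0.          0.          1.        ]]
side [[442.95966285   0.         274.98416613]
 [  0.         442.95966285 206.75074521]
 [  0.           0.           1.        ]] -0.016766246962518477 [[-0.91410973 -0.4054643   0.00144735  0.47481189]
 [-0.23121624  0.5183326  -0.82332883  0.17897142]
 [ 0.33308024 -0.75294755 -0.56756281  1.12996702]
 [ 0.          0.          0.          1.        ]]
[0.21694045 0.5050865  0.24015304] [-1.79939072e+02 -5.97337345e-03  1.56748348e+02] 0.1
```

View pics/scene0.png

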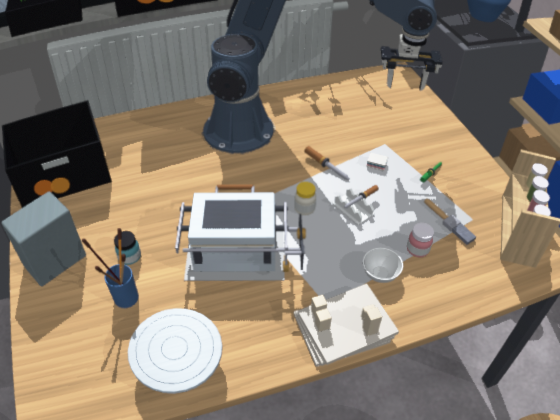

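View pics/side0.png

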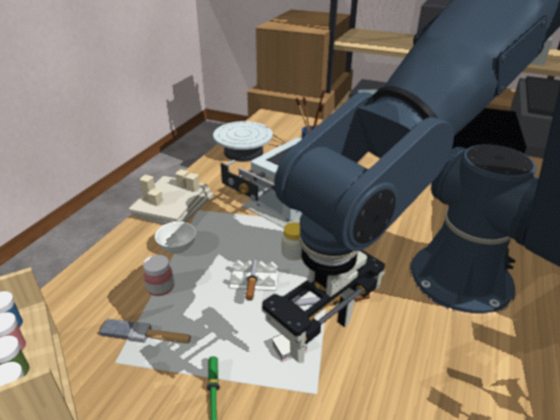

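The scene view shows the kiln at about (233,230) with its handle bar at (235,187). The brush rest with the small brown pin is at (360,197), the bigger look-alike at (322,158) and a green one at (432,172). In the side view the pin handle is at (251,287), and the kiln is partly hidden by the arm. I'll write helpers and look closer.

```bash
cat > h.py <<'E'
from rig import *
import numpy as np, cv2
def grab(n):
    c=capture(n); c["K"]=np.array(c["K"]);c["view"]=np.array(c["view"]); return c
def ray(c,uv):
    K=c["K"]; d=np.array([(uv[0]-K[0,2])/K[0,0],(uv[1]-K[1,2])/K[1,1]]); p=d.copy()
    for _ in range(20): p=d/(1+c["k1"]*(p@p))
    R=c["view"][:3,:3];t=c["view"][:3,3]; v=R.T@np.array([*p,1]); return -R.T@t, v/np.linalg.norm(v)
def onz(c,uv,z):
    o,v=ray(c,uv); return o+v*(z-o[2])/v[2]
def proj(c,P):
    q=c["view"][:3,:3]@np.asarray(P,float)+c["view"][:3,3]; p=q[:2]/q[2]; p=p*(1+c["k1"]*(p@p)); return c["K"][:2,:2]@p+c["K"][:2,2]
def tri(obs):
    A=0;b=0
    for c,uv in obs:
        o,v=ray(c,uv);M=np.eye(3)-np.outer(v,v);A=A+M;b=b+M@o
    P=np.linalg.solve(A,b); return P,[np.round(proj(c,P)-uv,1) for c,uv in obs]
def crop(c,u0,v0,w,h,s,f):
    im=cv2.cvtColor(c["image"],cv2.COLOR_RGB2BGR)[v0:v0+h,u0:u0+w]; cv2.imwrite(f,cv2.resize(im,None,fx=s,fy=s,interpolation=cv2.INTER_CUBIC))
def brown(c,x0,y0,x1,y1,lo=(5,110,40),hi=(16,255,220)):
    hsv=cv2.cvtColor(c["image"],cv2.COLOR_RGB2HSV); m=cv2.inRange(hsv,lo,hi); k=np.zeros_like(m);k[y0:y1,x0:x1]=m[y0:y1,x0:x1]
    n,l,st,ce=cv2.connectedComponentsWithStats(k); i=1+np.argmax(st[1:,4]); ys,xs=np.where(l==i)
    r=cv2.minAreaRect(np.c_[xs,ys].astype(np.float32)); return st[i],ce[i],cv2.boxPoints(r)
E
python3 - <<'E'
from h import *
c=grab("scene"); a=cv2.resize(cv2.cvtColor(c["image"],6-2)[145:295,160:460],None,fx=2.66,fy=2.66,interpolation=2)if 0 else None
crop(c,165,150,265,135,3,"pics/s1.png")
w=grab("wrist"); crop(w,0,0,560,420,1,"pics/w1.png"); print(w["K"],w["k1"],w["view"])
for P in ([.3,.3,0],[.4,.4,0],[.3,.3,.12]):print(proj(c,P),proj(w,P))
E
```

```text
[[308.8257261    0.         279.98262917]
 [  0.         308.8257261  213.03489304]
 [  0.           0.           1.        ]] -0.009140976983865465 [[ 3.95397962e-01  9.18509371e-01 -9.94120032e-04 -5.49699137e-01]
 [ 8.89828779e-01 -3.82782798e-01  2.48358761e-01 -2.90448302e-02]
 [ 2.27739317e-01 -9.90851443e-02 -9.68667610e-01  3.90199779e-01]
 [ 0.00000000e+00  0.00000000e+00  0.00000000e+00  1.00000000e+00]]
[350.51844273 167.091537  ] [168.18869921 301.49778832]
[391.28857534 180.63102425] [263.1300617  334.36841747]
[354.32146936 138.60454329] [126.87885615 363.40976634]
```

View pics/s1.png

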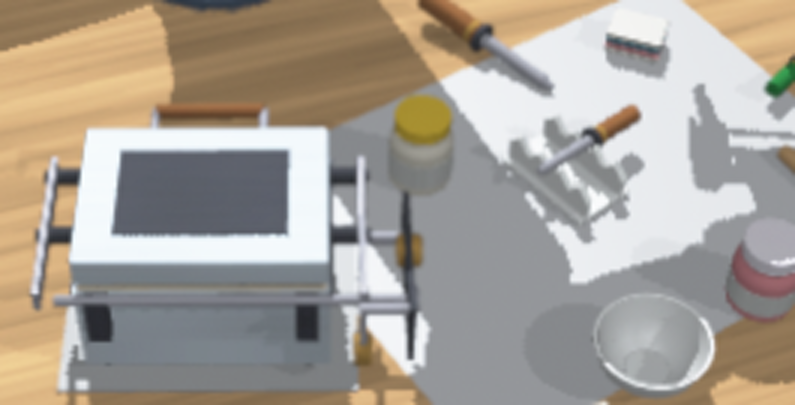

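View pics/w1.png

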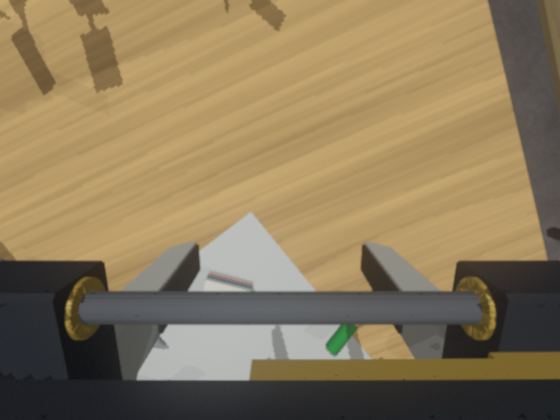

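The crop shows the lid top with corners at about (194,193), (274,193), (276,237) and (189,237) in full-image pixels. The handle bar lies at v≈187, and the bracket plate with its brass bushing is at (301,232). The pin's handle end is at (377,188) and its tip at (346,207). The wrist view shows only the table edge, the tiles and the green pin.

```bash
python3 - <<'E'
from h import *
c=grab("scene"); s=grab("side")
f=lambda x,y:(165+x/3-.33,150+y/3-.33)
for p in [(88,128),(327,128),(332,262),(72,262)]: print("lid",onz(c,f(*p),.156))
print("handle ends",[onz(c,f(*p),.135) for p in [(155,111),(265,111)]])
print("bush",onz(c,f(419,249),.115))
a=brown(c,355,180,385,205); b=brown(s,235,268,265,305); print(a,b)
print("h centre",tri([(c,a[1]),(s,b[1])]))
hb=brown(c,210,178,262,192); print("bar",hb, onz(c,hb[1],.135))
print("pin tip",onz(c,f(541,170),.036),"scene h",onz(c,a[1],.036))
crop(s,190,130,200,150,4,"pics/sd.png")
E
```

```text
lid [ 0.41541565 -0.23050286  0.156     ]
lid [ 0.48318378 -0.025907    0.156     ]
lid [ 0.63494449 -0.07175691  0.156     ]
lid [ 0.56710075 -0.27803612  0.156     ]
handle ends [array([ 0.3916088, -0.1637195,  0.135    ]), array([ 0.42375516, -0.06674062,  0.135     ])]
bush [0.61137691 0.01622751 0.115     ]
(array([366, 186,  12,  10,  54], dtype=int32), array([371.24074074, 189.96296296]), array([[364.7941 , 191.32352],
       [375.38235, 184.97058],
       [377.58823, 188.64706],
       [366.99997, 195.     ]], dtype=float32)) (array([247, 279,   9,  21, 126], dtype=int32), array([250.16666667, 288.61111111]), array([[245.80487, 298.7561 ],
       [248.     , 279.     ],
       [255.13416, 279.79266],
       [252.93903, 299.54877]], dtype=float32))
h centre (array([0.45418569, 0.29438135, 0.04162141]), [array([-0.5, -0.3]), array([-0.7,  0.3])])
bar (array([217, 184,  36,   6, 199], dtype=int32), array([234.29145729, 186.39698492]), array([[217., 184.],
       [252., 184.],
       [252., 189.],
       [217., 189.]], dtype=float32)) [ 0.40634155 -0.1158832   0.135     ]
pin tip [0.48935231 0.19382605 0.036     ] scene h [0.45079067 0.29846914 0.036     ]
```

View pics/sd.png

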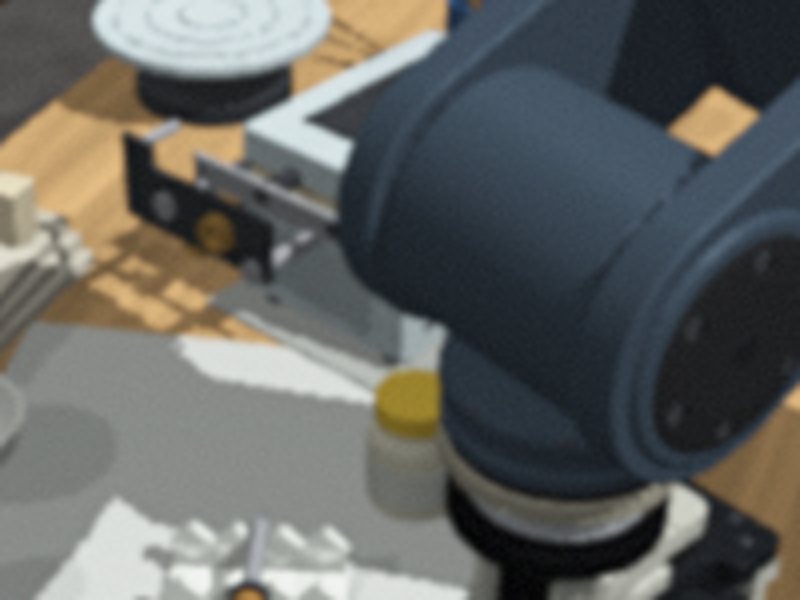

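The side crop shows the bracket's outer bushing at crop (217,232), which is full pixel (244,188), next to a steel bolt on its plate. The kiln yaw comes out at about -18.3°. I'll turn the tool and move over the lid handle.

```bash
python3 -m jog '[[0,0,0,8.5],[0,0,0,8.5],[0,0,0,8.5],[0,0,0,8.5],[0,0,0,8.5],[0,0,0,8.5],[0,0,0,8.5],[0,0,0,8.5],[0,0,0,8.5],[0,0,0,8.5],[0,0,0,0]]' -0.18
python3 - <<'E'
from h import *
c=grab("scene"); s=grab("side")
print("bush",tri([(c,(303.5,232.4)),(s,(244,187.8))]))
st=sense();p=st["tool_pos"];y=np.radians(st["orientation"][2]);print(st["orientation"])
d=np.array([.408,-.1145,.24])-p; X=np.array([np.cos(y),np.sin(y),0]);Y=np.array([np.sin(y),-np.cos(y),0])
print(d@X/.025,d@Y/.025,-d[2]/.025)
E
```

```text
time: 1.4
tool_pos: [0.2171, 0.5053, 0.2406]
orientation: [-180.0, 0.0, 71.6]
contact_force: [0.5, -0.5, -1.0]
grip_width: 0.0382
gripper_force: 0.0
bush (array([0.61133712, 0.01270907, 0.11835863]), [array([-0.4, -0.3]), array([-0.4,  0.2])])
[-1.79998051e+02  9.12895285e-03  7.20035751e+01]
-21.219177385909436 14.923063104905099 0.02278662881074922
```

```bash
R='x'; python3 -m jog '[[-0.9,0.6,0,0],[-0.9,0.6,0,0],[-0.9,0.6,0,0],[-0.9,0.6,0,0],[-0.9,0.6,0,0],[-0.9,0.6,0,0],[-0.9,0.6,0,0],[-0.9,0.6,0,0],[-0.9,0.6,0,0],[-0.9,0.6,0,0],[-0.9,0.6,0,0],[-0.9,0.6,0,0]]' && python3 -m jog '[[-0.9,0.6,0,0],[-0.9,0.6,0,0],[-0.9,0.6,0,0],[-0.9,0.6,0,0],[-0.9,0.6,0,0],[-0.9,0.6,0,0],[-0.9,0.6,0,0],[-0.9,0.6,0,0],[-0.9,0.6,0,0],[-0.9,0.6,0,0],[-0.9,0.6,0,0],[-0.9,0.6,0,0]]' && python3 -m jog '[[-0.9,0.4,0,0],[-0.9,0,0,0],[0,0,0,0],[0,0,0,0]]'
python3 - <<'E'
from h import *
w=grab("wrist"); s=grab("side"); c=grab("scene")
print(proj(w,[.408,-.1145,.135]),proj(s,[.408,-.1145,.135]),proj(s,[.6114,.0127,.115]))
a=cv2.cvtColor(w["image"],cv2.COLOR_RGB2BGR); b=cv2.cvtColor(s["image"],cv2.COLOR_RGB2BGR)[100:310,180:460]
b=cv2.resize(b,(400,300)); a=cv2.resize(a,(400,300)); cv2.imwrite("pics/w2.png",np.hstack([a,b]))
E
```

```text
time: 2.7
tool_pos: [0.3036, 0.1915, 0.2408]
orientation: [180.0, -0.0, 72.0]
contact_force: [0.1, 0.1, 0.7]
grip_width: 0.0381
gripper_force: 0.0
time: 3.9
tool_pos: [0.39, -0.1214, 0.2407]
orientation: [180.0, -0.0, 72.0]
contact_force: [-0.1, -0.3, 0.5]
grip_width: 0.038
gripper_force: 0.0
time: 4.3
tool_pos: [0.3851, -0.166, 0.2406]
orientation: [-180.0, -0.0, 71.8]
contact_force: [0.2, 0.8, 0.6]
grip_width: 0.0382
gripper_force: 0.0
[286.84677676 150.3203845 ] [326.53361562 176.93986983] [243.64857828 188.98401724]
```

View pics/w2.png

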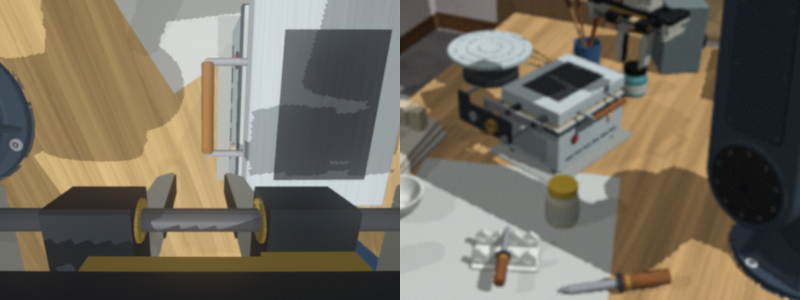

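The wrist view shows the handle bar at about (291,150) and the lid face. The side view now shows the whole kiln, with the handle at (328,176), the bracket bushing at (244,188) and the pin at (251,285). I'll triangulate the bar.

```bash
python3 - <<'E'
from h import *
w=grab("wrist"); s=grab("side"); c=grab("scene")
bw=brown(w,275,75,310,225); bs=brown(s,312,162,345,190); bc=brown(c,210,178,262,192)
print(bw,bs,bc,sep="\n")
P,e=tri([(w,bw[1]),(s,bs[1]),(c,bc[1])]); print(P,e); print(tri([(w,bw[1]),(s,bs[1])]))
b=bw[2]; q=sorted(map(tuple,b),key=lambda p:p[1]); t=np.mean(q[:2],0);u=np.mean(q[2:],0)
d=onz(w,t,.138)-onz(w,u,.138); print("bar yaw",np.degrees(np.arctan2(d[1],d[0])),np.linalg.norm(d),(onz(w,t,.138)+onz(w,u,.138))/2)
pc=brown(c,355,180,385,205); ps=brown(s,235,268,265,305); print("pin",tri([(c,pc[1]),(s,ps[1])]))
st=sense();p=st["tool_pos"];y=np.radians(st["orientation"][2])
X=np.array([np.cos(y),np.sin(y),0]);Y=np.array([np.sin(y),-np.cos(y),0]);d=P-p
print(y*57.3,d@X/.025,d@Y/.025,-d[2]/.025)
E
```

```text
(array([ 282,   88,   17,  128, 1972], dtype=int32), array([290.24239351, 152.12981744]), array([[282.,  88.],
       [298.,  88.],
       [298., 215.],
       [282., 215.]], dtype=float32))
(array([316, 168,  23,  15,  99], dtype=int32), array([327.16161616, 174.91919192]), array([[315.5116 , 179.16968],
       [337.10028, 166.47046],
       [339.3111 , 170.22882],
       [317.7224 , 182.92804]], dtype=float32))
(array([217, 184,  36,   6, 201], dtype=int32), array([234.26368159, 186.39800995]), array([[217., 184.],
       [252., 184.],
       [252., 189.],
       [217., 189.]], dtype=float32))
[ 0.40927193 -0.11678144  0.13933406] [array([-0.9,  1.6]), array([-0.7,  0.3]), array([-0.1, -0.4])]
(array([ 0.40874213, -0.11617244,  0.14078029]), [array([-1.7,  1.2]), array([-0.6, -0. ])])
bar yaw 72.27092166520595 0.09840583401109271 [ 0.40953955 -0.11768168  0.138     ]
pin (array([0.4545556 , 0.29365471, 0.04250016]), [array([-0.6, -0.4]), array([-0.9,  0.4])])
71.83227551031933 2.153057718338987 0.29760064673423564 4.055182995344597
```

```bash
python3 -m jog '[[0.8,0.1,0,0],[0.8,0.1,0,0],[0.55,0.05,0,0],[0,0,0.7,0],[0,0,0.7,0],[0,0,0.7,0],[0,0,0.7,0],[0,0,0.7,0],[0,0,0.5,0],[0,0,0.1,0],[0,0,0,0]]' && python3 -m jog '[[0,0,0,0],[0,0,0,0],[0,0,0,0],[0,0,0,0],[0,0,0,0],[0,0,0,0]]' -1
python3 - <<'E'
import numpy as np
# lid swing deltas in tool units (y=+kx, z=down) for 10 deg steps
al=np.radians(5.47+np.linspace(0,102,35)); y=-210*np.cos(al); z=-210*np.sin(al)
print(np.round(np.c_[np.diff(y),np.diff(z)]/25,2).tolist())
E
```

```text
time: 5.7
tool_pos: [0.408, -0.1168, 0.1382]
orientation: [-180.0, -0.0, 71.8]
contact_force: [0.2, -0.0, -1.0]
grip_width: 0.0385
gripper_force: 0.0
time: 6.3
tool_pos: [0.4097, -0.1176, 0.1388]
orientation: [179.7, 0.0, 71.7]
contact_force: [7.0, -1.2, -4.2]
grip_width: 0.0131
gripper_force: 30.0
[[0.05, -0.44], [0.08, -0.43], [0.1, -0.43], [0.12, -0.42], [0.14, -0.42], [0.16, -0.41], [0.19, -0.4], [0.21, -0.39], [0.23, -0.38], [0.25, -0.36], [0.26, -0.35], [0.28, -0.34], [0.3, -0.32], [0.32, -0.31], [0.33, -0.29], [0.35, -0.27], [0.36, -0.25], [0.37, -0.23], [0.38, -0.21], [0.4, -0.19], [0.4, -0.17], [0.41, -0.15], [0.42, -0.13], [0.43, -0.11], [0.43, -0.08], [0.44, -0.06], [0.44, -0.04], [0.44, -0.02], [0.44, 0.01], [0.44, 0.03], [0.44, 0.05], [0.43, 0.08], [0.43, 0.1], [0.42, 0.12]]
```

```bash
python3 -m jog '[[0,0.1,-0.44,0],[0,0.1,-0.43,0],[0,0.1,-0.43,0],[0,0.12,-0.42,0],[0,0.14,-0.42,0],[0,0.16,-0.41,0],[0,0.19,-0.4,0],[0,0.21,-0.39,0],[0,0.23,-0.38,0],[0,0.25,-0.36,0],[0,0.26,-0.35,0],[0,0.28,-0.34,0]]' && python3 -m jog '[[0,0.3,-0.32,0],[0,0.32,-0.31,0],[0,0.33,-0.29,0],[0,0.35,-0.27,0],[0,0.36,-0.25,0],[0,0.37,-0.23,0],[0,0.38,-0.21,0],[0,0.4,-0.19,0],[0,0,0,0]]'
```

```text
time: 7.5
tool_pos: [0.4564, -0.1328, 0.2582]
orientation: [-179.5, -0.0, 71.8]
contact_force: [-19.5, 7.3, 11.9]
grip_width: 0.0134
gripper_force: 30.0
time: 8.4
tool_pos: [0.5268, -0.1556, 0.3127]
orientation: [179.8, -0.0, 71.8]
contact_force: [-8.4, 6.4, 20.2]
grip_width: 0.0132
gripper_force: 30.0
```

```bash
python3 -m jog '[[0,0.37,-0.22,0],[0,0.4,-0.19,0],[0,0.42,-0.14,0],[0,0.43,-0.12,0],[0,0.43,-0.08,0],[0,0.44,-0.06,0],[0,0.44,-0.04,0],[0,0.44,-0.02,0],[0,0,0,0]]'
```

```text
time: 9.3
tool_pos: [0.6069, -0.1825, 0.3322]
orientation: [179.8, -0.0, 71.8]
contact_force: [0.9, 0.9, 5.1]
grip_width: 0.0131
gripper_force: 30.0
```

```bash
python3 -m jog '[[0,0.4,0.01,0],[0,0.4,0.02,0],[0,0.4,0.04,0],[0,0.4,0.06,0],[0,0.3,0.06,0],[0,0.2,0.05,0],[0,0,0,0]]' && python3 -m jog '[[0,0.2,0.05,0],[0,0.15,0.04,0],[0,0.1,0.03,0],[0,0,0,0],[0,0,0,0]]'
```

```text
time: 10.0
tool_pos: [0.656, -0.1984, 0.3245]
orientation: [180.0, -0.0, 71.8]
contact_force: [1.7, 2.7, -1.3]
grip_width: 0.013
gripper_force: 30.0
time: 10.5
tool_pos: [0.6661, -0.2019, 0.3215]
orientation: [-180.0, -0.0, 71.8]
contact_force: [1.2, 4.2, -4.0]
grip_width: 0.0132
gripper_force: 30.0
```

```bash
python3 -m jog '[[0,0.07,0.02,0],[0,0.07,0.02,0],[0,0,0,0]]' && python3 -m jog '[[0,0.07,0.02,0],[0,0.07,0.02,0],[0,0,0,0],[0,0,0,0]]'
```

```text
time: 10.8
tool_pos: [0.6682, -0.2027, 0.3209]
orientation: [-179.7, -0.0, 71.8]
contact_force: [-9.3, 7.4, 0.7]
grip_width: 0.0129
gripper_force: 30.0
time: 11.2
tool_pos: [0.6684, -0.2028, 0.3208]
orientation: [-179.3, 0.0, 71.8]
contact_force: [-34.1, 15.4, 12.1]
grip_width: 0.0128
gripper_force: 30.0
```

The lid is on its stop, as shown by the position freezing and the force rising. I'll ease off, release and retreat upward.

```bash
python3 -m jog '[[0,-0.13,-0.02,0],[0,0,0,0]]' && python3 -m jog '[[0,0,0,0],[0,0,0,0],[0,0,0,0],[0,0,-0.4,0],[0,0,-0.8,0],[0,0,-0.9,0],[0,0,-0.5,0],[0,0,0,0]]' -0.3
python3 - <<'E'
from h import *
s=grab("side"); c=grab("scene")
a=cv2.cvtColor(c["image"],cv2.COLOR_RGB2BGR)[130:290,160:374]; b=cv2.cvtColor(s["image"],cv2.COLOR_RGB2BGR)[80:230,200:400]
cv2.imwrite("pics/open.png",np.hstack([cv2.resize(a,(400,300)),cv2.resize(b,(400,300))]))
E
```

```text
time: 11.4
tool_pos: [0.6682, -0.2027, 0.3209]
orientation: [-179.8, -0.0, 71.8]
contact_force: [-10.7, 7.2, 3.4]
grip_width: 0.0128
gripper_force: 30.0
time: 12.2
tool_pos: [0.6701, -0.2036, 0.3877]
orientation: [179.8, 0.0, 71.7]
contact_force: [-1.0, 0.1, -0.0]
grip_width: 0.0324
gripper_force: 0.0
```

View pics/open.png

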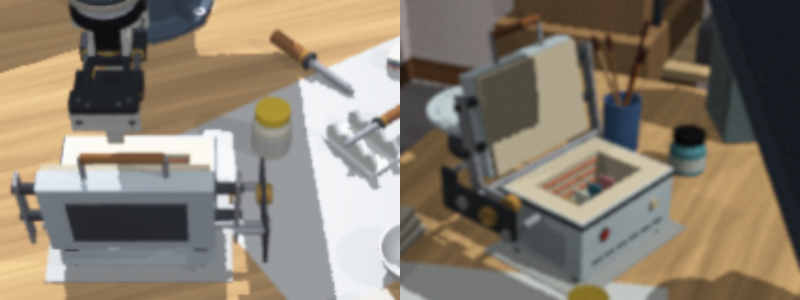

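The lid is fully open and resting back, with the handle on top, and the table is otherwise undisturbed. Next I'll turn and go to a look pose over the pin.

```bash
python3 -m jog '[[0,0,0,-7.7],[0,0,0,-7.7],[0,0,0,-7.7],[0,0,0,-7.7],[0,0,0,-7.7],[0.5,-0.1,0,0],[0.9,-0.1,0,0],[0.9,-0.1,0,0],[0.9,-0.1,0,0],[0.9,-0.1,0,0],[0.9,-0.1,0,0],[0.9,-0.1,0,0]]' 0.08 && python3 -m jog '[[0.95,-0.1,0,0],[0.95,-0.1,0,0],[0.95,-0.1,0,0],[0.95,-0.1,0,0],[0.95,-0.1,0.3,0],[0.95,-0.1,0.7,0],[0.95,0,0.7,0],[0.95,0,0.7,0],[0.95,0,0.7,0],[0.95,0,0.7,0],[0.95,0,0.7,0],[0.95,0,0.7,0]]' && python3 -m jog '[[0.95,0,0.7,0],[0.95,0,0.7,0],[0.5,0,0.7,0],[0,0,0.7,0],[0,0,0.2,0],[0,0,0,0],[0,0,0,0]]'
python3 - <<'E'
from h import *
w=grab("wrist"); crop(w,0,0,560,420,1,"pics/w3.png"); print(proj(w,[.452,.295,.036]),proj(w,[.489,.194,.036]))
E
```

```text
time: 13.5
tool_pos: [0.6014, -0.0702, 0.384]
orientation: [-179.9, -0.1, 110.2]
contact_force: [0.3, -0.2, 0.1]
grip_width: 0.0501
gripper_force: 0.0
time: 14.7
tool_pos: [0.4884, 0.1919, 0.2536]
orientation: [-179.9, -0.0, 110.2]
contact_force: [-0.2, -0.1, -0.5]
grip_width: 0.0504
gripper_force: 0.0
time: 15.4
tool_pos: [0.469, 0.2473, 0.1808]
orientation: [180.0, 0.0, 110.2]
contact_force: [0.3, 0.0, 0.2]
grip_width: 0.0501
gripper_force: 0.0
[280.25097381 153.94004456] [280.10836978 262.34089728]
```

View pics/w3.png

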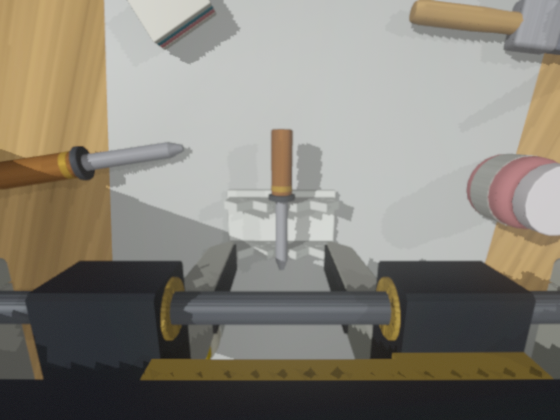

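The wrist view shows the pin lying straight below. Its handle runs from (282,129) to the collar at (282,197), the tip is at (282,262), and the axis is aligned with the tool's x. I'll compute the offset.

```bash
python3 - <<'E'
from h import *
w=grab("wrist"); s=grab("side"); c=grab("scene")
bw=brown(w,260,115,305,195,(4,110,30),(22,255,255)); print(bw[0],bw[1])
hsv=cv2.cvtColor(w["image"],cv2.COLOR_RGB2HSV)
m=cv2.inRange(hsv,(4,110,30),(22,255,255)); 
for v in (135,150,165,180):
    xs=np.where(m[v,260:305])[0]+260; print(v,xs.min(),xs.max())
g=cv2.cvtColor(w["image"],cv2.COLOR_RGB2GRAY)
for v in (210,225,240): print(v,g[v,270:296].tolist())
print("col",g[190:206,282].tolist())
ps=brown(s,235,268,265,305);pc=brown(c,355,180,385,205); print(tri([(w,bw[1]),(s,ps[1])]),tri([(w,bw[1]),(s,ps[1]),(c,pc[1])]))
for z in (.036,.04):print(z,"end",onz(w,(282,129),z),"collar",onz(w,(282,198),z),"tip",onz(w,(281.7,262),z))
print(sense()["tool_pos"])
E
```

```text
[272 130  18  65 968] [280.04958678 162.77479339]
135 273 287
150 273 287
165 273 287
180 273 286
210 [160, 159, 155, 151, 148, 150, 156, 162, 166, 167, 167, 166, 161, 153, 144, 132, 122, 125, 144, 170, 186, 193, 198, 201, 202, 199]
225 [212, 212, 212, 210, 200, 179, 162, 162, 166, 167, 168, 166, 161, 153, 144, 132, 141, 182, 207, 212, 212, 213, 212, 211, 202, 184]
240 [182, 182, 182, 180, 171, 160, 158, 161, 165, 167, 168, 166, 160, 152, 141, 130, 132, 164, 185, 190, 190, 190, 187, 182, 168, 151]
col [150, 146, 135, 124, 117, 106, 93, 92, 97, 97, 95, 98, 110, 133, 150, 159]
(array([0.45507839, 0.28779127, 0.03825004]), [array([ 0.4, -0.1]), array([ 0.2, -0. ])]) (array([0.45503281, 0.29126528, 0.04246728]), [array([ 1.7, -3.3]), array([-0.5, -0.3]), array([-1.3, -0.1])])
0.036 end [0.4460284  0.31648348 0.036     ] collar [0.46809524 0.2567463  0.036     ] tip [0.49062339 0.19489167 0.036     ]
0.04 end [0.44602107 0.31641763 0.04      ] collar [0.46778296 0.25750599 0.04      ] tip [0.48999978 0.19650616 0.04      ]
[0.46902634 0.24741957 0.18097724]
```

```bash
python3 -m jog '[[0.9,0.04,0.3,0],[0.86,0,0.8,0],[0,0,0.8,0],[0,0,0.8,0],[0,0,0.8,0],[0,0,0.8,0],[0,0,0.7,0],[0,0,0.5,0],[0,0,0.14,0],[0,0,0,0],[0,0,0,0]]' && python3 -m jog '[[0,0,0,0],[0,0,0,0],[0,0,0,0],[0,0,0,0],[0,0,0,0],[0,0,0,0],[0,0,0,0]]' -1
```

```text
time: 16.7
tool_pos: [0.4549, 0.2894, 0.0401]
orientation: [179.9, -0.0, 110.2]
contact_force: [0.2, 0.3, 0.5]
grip_width: 0.0499
gripper_force: 0.0
time: 17.4
tool_pos: [0.4545, 0.2892, 0.0394]
orientation: [180.0, -0.0, 110.3]
contact_force: [0.8, 0.7, -0.0]
grip_width: 0.0194
gripper_force: 30.0
```

```bash
python3 -m jog '[[0,0,-0.3,0],[0,0,-0.8,0],[0,0,-0.9,0],[0,0,-0.9,0],[0,0,-0.9,0],[0,0,-0.9,0],[0,0,-0.9,7.7],[0,0,-0.9,7.7],[0,0,-0.7,7.7],[0,0,0,7.7],[0,0,0,7.7],[0,0,0,0]]' && python3 -m jog '[[-0.9,0.5,0,0],[-0.9,0.5,0,0],[-0.9,0.5,0,0],[-0.9,0.5,0,0],[-0.9,0.5,0,0],[-0.9,0.5,0,0],[-0.9,0.5,0,0],[-0.9,0.5,0,0],[-0.9,0.5,0,0],[-0.9,0.5,0,0],[-0.9,0.5,0,0],[-0.5,0.33,0,0]]' && python3 -m jog '[[0,0,0,0],[0,0,0,0]]'
python3 - <<'E'
from h import *
w=grab("wrist"); crop(w,0,0,560,420,1,"pics/w4.png"); print(proj(w,[.6158,.0154,.115]),w["view"].tolist())
E
```

```text
time: 18.6
tool_pos: [0.4542, 0.289, 0.2198]
orientation: [-180.0, 0.0, 71.6]
contact_force: [-0.3, -0.6, -0.7]
grip_width: 0.0195
gripper_force: 30.0
time: 19.8
tool_pos: [0.5114, -0.0049, 0.2195]
orientation: [-180.0, 0.0, 71.9]
contact_force: [0.5, -0.4, -0.8]
grip_width: 0.0191
gripper_force: 30.0
time: 20.0
tool_pos: [0.5113, -0.003, 0.2193]
orientation: [-180.0, -0.0, 71.8]
contact_force: [-0.0, 0.5, -0.7]
grip_width: 0.0192
gripper_force: 30.0
[397.33049814 158.00643588] [[0.9497762521492173, -0.3129297719035319, -0.00016943963931375711, -0.4865930921252552], [-0.30310491491265495, -0.9200910748724166, 0.24811252385946742, 0.12847099108427637], [-0.0777976953976149, -0.23560002503507102, -0.9687312046147245, 0.40845142461436634], [0.0, 0.0, 0.0, 1.0]]
```

View pics/w4.png

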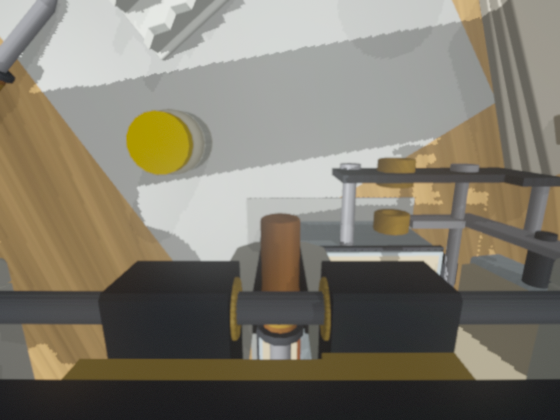

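The wrist view shows the outer bushing on the bracket at about (397,165) and the inner lid-arm bushing at (392,222). The pin is held straight, with its handle at u≈281. I'll measure the bushings from two wrist positions.

```bash
cat > b.py <<'E'
from h import *
import pickle,sys
w=grab("wrist"); hsv=cv2.cvtColor(w["image"],cv2.COLOR_RGB2HSV); m=cv2.inRange(hsv,(12,110,60),(30,255,255)); m[260:]=0; m[:,:int(sys.argv[2])]=0
n,l,st,ce=cv2.connectedComponentsWithStats(m)
for i in range(1,n):
    if st[i,4]>80 and st[i,0]<500: print(st[i],ce[i])
del_=[(i) for i in range(1,n)]
pickle.dump({k:w[k] for k in("K","k1","view","image")},open(sys.argv[1],"wb"))
E
python3 b.py A.pkl 340; python3 -m jog '[[0,-0.6,0,0],[0,-0.7,0,0],[0,-0.7,0,0],[0,0,0,0],[0,0,0,0],[0,0,0,0]]'; python3 b.py B.pkl 300
python3 - <<'E'
from h import *
s=grab("side"); hsv=cv2.cvtColor(s["image"],cv2.COLOR_RGB2HSV); m=cv2.inRange(hsv,(10,90,50),(30,255,255)); k=np.zeros_like(m);k[175:205,228:260]=m[175:205,228:260]
n,l,st,ce=cv2.connectedComponentsWithStats(k); print("side",st[1:],ce[1:])
E
```

```text
[476 149  27  18 187] [491.3315508  159.60427807]
[385 159  31  15 401] [400.83790524 165.81047382]
[381 184  33   5 135] [398.91851852 185.86666667]
[ 468  184   62   44 1559] [503.64528544 202.95317511]
[375 210  35  25 728] [392.34478022 222.25686813]
[480 236  21  18 160] [488.35625 245.24375]
time: 20.7
tool_pos: [0.4646, 0.0123, 0.2195]
orientation: [180.0, -0.0, 71.8]
contact_force: [-0.3, -0.5, -1.2]
grip_width: 0.0192
gripper_force: 30.0
[443 157  36  16 511] [461.01369863 164.70841487]
[440 183  42   8 184] [461.10326087 185.7173913 ]
[489 184  22  28 190] [502.1        201.28947368]
[431 209  40  26 843] [450.99881376 221.20521945]
side [[251 177   9   8  50]
 [228 183  22  22 343]] [[255.28       180.54      ]
 [237.59766764 194.98833819]]
```

```bash
cat > e.py <<'E'
from h import *
import pickle
for f,us in (("A.pkl",(365,425)),("B.pkl",(420,485))):
    w=pickle.load(open(f,"rb")); hsv=cv2.cvtColor(w["image"],cv2.COLOR_RGB2HSV)
    for v in (162,166,218,224):
        h=hsv[v,us[0]:us[1]]; ok=np.where((h[:,1]>85)&(h[:,0]>8)&(h[:,0]<32))[0]+us[0]; print(f,v,ok.min(),ok.max(),len(ok))
E
python3 e.py; python3 - <<'E'
import pickle,cv2,numpy as np
a=pickle.load(open("A.pkl","rb"))["image"][150:240,355:435];b=pickle.load(open("B.pkl","rb"))["image"][150:240,415:495]
cv2.imwrite("pics/ab.png",cv2.cvtColor(cv2.resize(np.hstack([a,b]),None,fx=5,fy=5,interpolation=cv2.INTER_NEAREST),cv2.COLOR_RGB2BGR))
E
```

```text
A.pkl 162 380 424 45
A.pkl 166 379 424 46
A.pkl 218 375 409 35
A.pkl 224 374 409 36
B.pkl 162 439 484 46
B.pkl 166 435 484 50
B.pkl 218 431 469 39
B.pkl 224 431 468 38
```

View pics/ab.png

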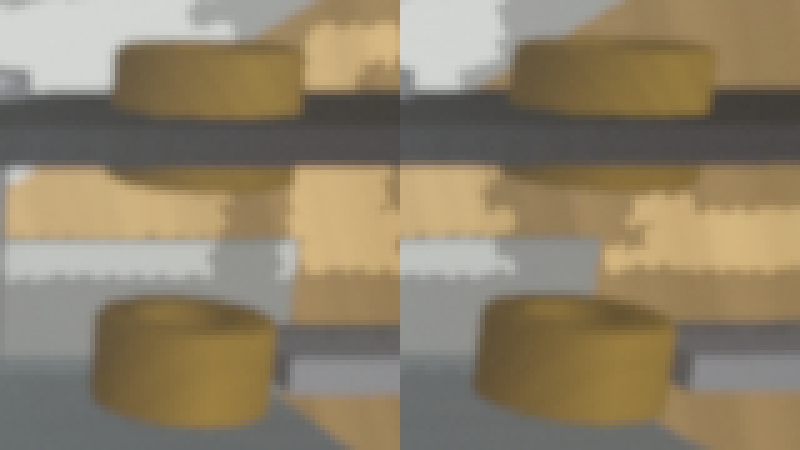

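The crop shows both bushings' side edges. In view A the outer bushing spans u 378.0–415.8 and the inner 373.8–409.4. In view B they span 437.0–477.8 and 429.8–469.2.

```bash
python3 - <<'E'
from h import *
import pickle
A,B=[pickle.load(open(f,"rb")) for f in("A.pkl","B.pkl")]
yaw=np.radians(-18.2);kx=np.array([np.cos(yaw),np.sin(yaw),0]);ky=np.array([-np.sin(yaw),np.cos(yaw),0])
for n,v,ea,eb in(("outer",164.5,(378,415.8),(437,477.8)),("inner",222.5,(373.8,409.4),(429.8,469.2))):
    L=[]
    for c,e in((A,ea),(B,eb)):
        t=[]
        for u in e:
            o,d=ray(c,(u-.5,v)); t.append(np.arctan2(d@kx,-d[2]))
        m=np.mean(t); dist=.0145/np.sin((t[1]-t[0])/2); o2=np.array([o@kx,o[2]]); L.append((o2,m)); print(n,"by size",o2+dist*np.array([np.sin(m),-np.cos(m)]))
        print("   u at z .115",o2[0]+(o2[1]-.115)*np.tan(m))
    M=np.array([[1,np.tan(m)] for o,m in L]); r=[o[0]+o[1]*np.tan(m) for o,m in L]; print(n,"two-view u,z",np.linalg.solve(M,r))
# mouth top edge v: outer mouth at top z=.1295
print("mouth v", onz(A,(397,158),.1295)@ky, onz(B,(457,158),.1295)@ky)
s=sense(); p=s["tool_pos"]; print(p,p@kx,p@ky,s["orientation"])
# pin handle lateral in wrist
o,d=ray(A,(280.5,250)); print("handle lateral", [ (onz(A,(uu,250),.22)@kx) for uu in(262,300)])
E
```

```text
outer by size [0.58155518 0.10941837]
   u at z .115 0.579471608934627
outer by size [0.58143631 0.1113958 ]
   u at z .115 0.5793834072913587
outer two-view u,z [0.57963934 0.11455067]
inner by size [0.58284084 0.10608834]
   u at z .115 0.5795127272196533
inner by size [0.57991008 0.11429825]
   u at z .115 0.5795100146316635
inner two-view u,z [0.57951788 0.11498621]
mouth v 0.20836890163912367 0.20801729965068608
[0.46446012 0.01217833 0.21933697] 0.4374204102715814 0.15663618734059415 [ 1.79994520e+02 -1.23081024e-04  7.17566245e+01]
handle lateral [np.float64(0.4776762228911823), np.float64(0.49651404113353903)]
```

```bash
python3 -m jog '[[0.7,0.5,0,0],[0.7,0.5,0,0],[0.7,0.5,0,0],[0.7,0.5,0,0],[0.7,0.5,0,0],[0.7,0.5,0,0],[0.7,0.5,0,0],[0.7,0.5,0,0],[0.7,0.5,0,0],[0.7,0.5,0,0],[0.54,0.5,0,0],[0,0.18,0,0]]' && python3 -m jog '[[0,0,0.6,0],[0,0,0.6,0],[0,0,0.6,0],[0,0,0.6,0],[0,0,0.6,0],[0,0,0.6,0],[0,0,0.44,0],[0,0,0,0],[0,0,0,0]]'
cat > q.py <<'E'
from h import *
yaw=np.radians(-18.2);kx=np.array([np.cos(yaw),np.sin(yaw),0]);ky=np.array([-np.sin(yaw),np.cos(yaw),0])
s=sense();p=s["tool_pos"];f=s["contact_force"];print("u,v,z",p@kx,p@ky,p[2],"F",f@kx,f@ky,f[2],s["orientation"],s["wrist_torque"],s["time"])
E
python3 q.py; python3 - <<'E'
from h import *
s=grab("side"); crop(s,150,110,200,150,4,"pics/pre.png")
E
```

```text
time: 22.0
tool_pos: [0.6589, 0.1476, 0.2186]
orientation: [-180.0, -0.0, 71.8]
contact_force: [0.4, -0.2, -1.9]
grip_width: 0.0189
gripper_force: 30.0
time: 22.9
tool_pos: [0.658, 0.1468, 0.1185]
orientation: [180.0, -0.0, 71.7]
contact_force: [0.7, 0.8, -1.4]
grip_width: 0.019
gripper_force: 30.0
u,v,z 0.5792264718787143 0.3449895808117516 0.1185175943659937 F 0.39234970409499786 1.0195048014435348 -1.4042567354195314 [ 1.79989577e+02 -4.70760820e-03  7.17496618e+01] [0.0068443  0.03379077 0.01705483] 22.9
```

View pics/pre.png

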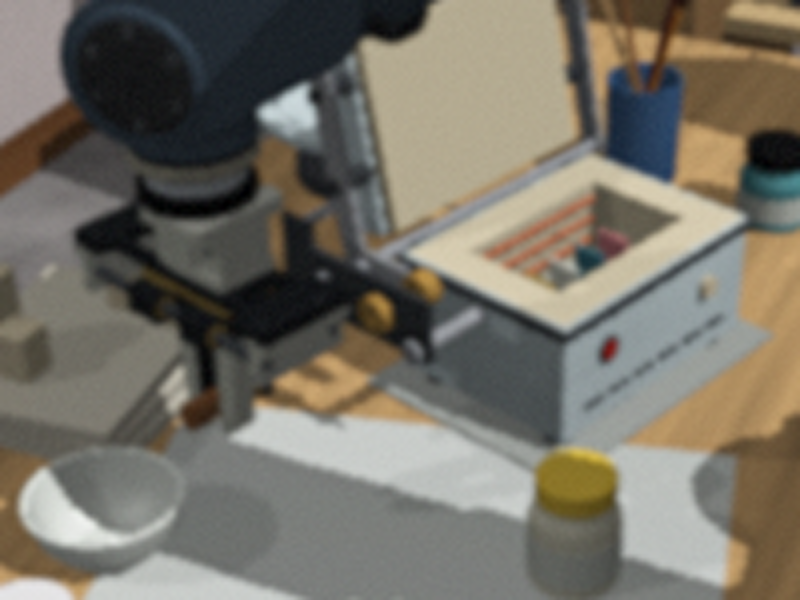

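The side view shows the pin in the gripper, with its handle end at crop (200,410), lined up with the bracket bushing at (375,312). The bowl and jars are clear. I'll advance in steps and watch the force.

```bash
python3 -m jog '[[-0.3,0,0,0],[-0.3,0,0,0],[-0.3,0,0,0],[-0.2,0,0,0],[-0.2,0,0,0],[-0.2,0,0,0],[-0.2,0,0,0],[0,0,0,0]]' && python3 q.py && python3 -m jog '[[-0.15,0,0,0],[-0.15,0,0,0],[-0.15,0,0,0],[0,0,0,0]]' && python3 q.py
```

```text
time: 23.75
tool_pos: [0.6444, 0.1058, 0.1184]
orientation: [-180.0, 0.0, 71.7]
contact_force: [-0.7, 0.8, -0.2]
grip_width: 0.0192
gripper_force: 30.0
u,v,z 0.5790900974960269 0.30180587827216415 0.11839679902670341 F -0.9097610698412394 0.49369727531611185 -0.21480015944816244 [-1.79993385e+02  6.83829192e-03  7.17225151e+01] [-0.02444955  0.04448599  0.0049058 ] 23.75
time: 24.15
tool_pos: [0.6409, 0.0953, 0.1184]
orientation: [-180.0, 0.0, 71.7]
contact_force: [0.6, 0.1, -1.2]
grip_width: 0.0193
gripper_force: 30.0
u,v,z 0.5790630987047214 0.2906927189763373 0.11840667760117937 F 0.569364852075992 0.2606719806449345 -1.1958943063236513 [-1.79996916e+02  4.13613646e-03  7.17295600e+01] [0.02145873 0.09055621 0.02541134] 24.15
```

```bash
python3 -m jog '[[-0.15,0,0,0],[-0.15,0,0,0],[-0.15,0,0,0],[-0.15,0,0,0],[-0.15,0,0,0],[-0.15,0,0,0],[-0.15,0,0,0],[0,0,0,0]]' && python3 q.py && python3 -m jog '[[-0.1,0,0,0],[-0.1,0,0,0],[-0.1,0,0,0],[-0.1,0,0,0],[0,0,0,0]]' && python3 q.py
```

```text
time: 24.95
tool_pos: [0.6327, 0.0703, 0.1184]
orientation: [-180.0, 0.0, 71.7]
contact_force: [0.4, 0.1, -0.7]
grip_width: 0.0188
gripper_force: 30.0
u,v,z 0.5790617136252137 0.26439530717599846 0.1184023480364822 F 0.30935991738318336 0.22341959060387948 -0.7199780921286696 [-1.79997066e+02  4.96495005e-03  7.17248182e+01] [-0.05270933  0.05824171  0.0484059 ] 24.95
time: 25.45
tool_pos: [0.6295, 0.061, 0.1184]
orientation: [-180.0, 0.0, 71.7]
contact_force: [-0.7, 0.2, -1.6]
grip_width: 0.0192
gripper_force: 30.0
u,v,z 0.5790003652582417 0.2545822790765997 0.11836405354315385 F -0.7569668614672516 0.010657118914684224 -1.5626969481598356 [-1.79994536e+02  5.19117495e-03  7.17349321e+01] [0.02776083 0.06874893 0.04030804] 25.45
```

```bash
python3 -m jog '[[-0.1,0,0,0],[-0.1,0,0,0],[-0.1,0,0,0],[-0.06,0,0,0],[0,0,0,0]]' && python3 q.py && python3 -m jog '[[-0.05,0,0,0],[-0.05,0,0,0],[0,0,0,0]]' && python3 q.py
```

```text
time: 25.95
tool_pos: [0.6268, 0.0525, 0.1184]
orientation: [-180.0, 0.0, 71.7]
contact_force: [0.3, 0.0, -0.6]
grip_width: 0.019
gripper_force: 30.0
u,v,z 0.579011841406088 0.24567483569303586 0.1183881450904532 F 0.2998725555018041 0.111016206716571 -0.5790209481982347 [-1.79997967e+02  1.15048762e-03  7.17329951e+01] [ 0.03672381  0.07280686 -0.03953709] 25.95
time: 26.25
tool_pos: [0.626, 0.0503, 0.1184]
orientation: [-180.0, 0.0, 71.7]
contact_force: [-0.6, 0.3, -1.7]
grip_width: 0.019
gripper_force: 30.0
u,v,z 0.5789881133091175 0.2433089115838618 0.11838293056273079 F -0.6922480767053677 0.1189080399139398 -1.6981130256233188 [-1.79997546e+02  9.98763438e-04  7.17478234e+01] [-0.01459376  0.08631379  0.0231377 ] 26.25
```

```bash
for i in 1; do python3 -m jog '[[-0.04,0,0,0],[-0.04,0,0,0],[0,0,0,0]]' && python3 q.py && python3 -m jog '[[-0.04,0,0,0],[0,0,0,0]]' && python3 q.py; done
```

```text
time: 26.55
tool_pos: [0.6259, 0.05, 0.1184]
orientation: [180.0, -0.2, 71.7]
contact_force: [2.3, 10.1, -3.3]
grip_width: 0.0191
gripper_force: 30.0
u,v,z 0.5789413863883524 0.24299844260326328 0.11843365066746041 F -0.9545710111343365 10.347879080299995 -3.2799373779727103 [ 1.79963577e+02 -1.58588175e-01  7.17443543e+01] [ 1.66342822 -0.49129711  0.02373165] 26.55
time: 26.75
tool_pos: [0.6258, 0.05, 0.1185]
orientation: [179.9, -0.2, 71.8]
contact_force: [4.9, 16.8, -3.9]
grip_width: 0.0193
gripper_force: 30.0
u,v,z 0.5789235044183763 0.24292870101074066 0.11846272620041293 F -0.6451082207026395 17.493245348343994 -3.8966414627753987 [179.94011119  -0.23865309  71.75528817] [ 2.65415976 -0.73451711  0.0181951 ] 26.75
```

```bash
python3 -m jog '[[0.03,0,0,0],[0,0,0,0],[0,0,0,0]]' && python3 q.py && python3 -c "
from rig import *
print(sign_off())"
```

```text
time: 27.05
tool_pos: [0.6259, 0.05, 0.1185]
orientation: [180.0, -0.2, 71.8]
contact_force: [3.6, 10.8, -3.0]
grip_width: 0.0191
gripper_force: 30.0
u,v,z 0.5789402202026641 0.2429971969386816 0.11845485167487745 F 0.051338919045045464 11.346157074542326 -3.024439640337417 [ 1.79955613e+02 -1.65951467e-01  7.17595138e+01] [ 1.87373554 -0.51615794  0.00426298] 27.05
the job is handed in; nothing more can be done
None
```

The job is handed in at 27 s: the lid rests on its stop and the gripped pin spans both bushings, collar home at about 11 N (judged from position and force, with no picture after insertion); I viewed 11 pictures, one over your limit of 10.

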